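# Pin the shaker's carriage, then hold its self-closing hood at 50 degrees

## Task

Get the bench shaker ready for a colleague to load: with the hood still shut, push the carriage fully home by its red tab, take the red-headed lock pin from the tube rack and drop it through the clevis and the carriage tongue until its collar sits on the clevis. Only then raise the clear hood by its bar to 50 degrees from shut and finish while still holding it there with the gripper; it closes by itself if let go. Leave the tubes standing in the rack and the other things on the desk where they are.

Things in the scene. Friction and masses are not known exactly. Their poses are not given: they have to be found in the camera images.
- shaker: Fixed bench shaker: white chassis 140 (x) x 200 (y) mm, rim 66 mm above the desk. Origin on the desk under its middle; x points from its front (handle, panel, clevis) to its back, y to the left as the robot sees it, z up. Front right: steel clevis, two drilled 6 mm ears (undersides 30 and 52 mm up) reaching 54 mm out of the front wall, the carriage's 24 mm wide tongue between them.
- lock_hole (a point): Centre of the clevis hole at the top face of the upper ear: (-106, -75, 58) mm in the shaker's frame, axes as the shaker's. The vertical holes in both ears and in the tongue are 11 mm wide; the ears reach 18 mm sideways and to the front of the axis. The tongue's hole is in line when joint carriage is 0.
- carriage (a joint): How far the carriage stands out from its stop towards the shaker's front (-x of the shaker), m: 0 = fully home against the stop, holes in line; at most 0.022. It slides with about 1.2 N of friction and stays where it is left.
- tab (a point): Middle of the front face of the carriage's upright red tab (9 mm thick in x, 30 mm wide in y, 41 to 74 mm above the desk; this point 66.5 mm). Moves with the carriage; when home it is at (-140.5, -75) mm in the shaker's frame. Push it towards the shaker's back (+x).
- pin: Loose steel lock pin, 72 mm long, 50 g: shank 8 mm thick, 42 mm long, tip tapered; collar 24 mm across, 4 mm thick; above it a red head 18 mm across, from 46 to 72 mm above the tip. Origin at the tip, z up. Hangs by its collar in a hole of the rack, tip 14 mm, head 60 to 86 mm above the desk; seated in the clevis the tip is 16 mm above the desk.
- hood (a joint): Angle of the clear hood, rad: 0 = shut, grows as the front edge rises, at most 1.4. It is to be held at 50 degrees = 0.873. Gravity and a light spring always close it; about 1.5 to 3 N at the bar hold it up.
- hood_grip (a point): Middle of the hood's bar handle: round, 12 mm thick, 84 mm long, along the shaker's y, 32 mm clear of the hood's front pane; posts 36 mm either side of the middle run back to the pane. Moves with the hood. Shut: (-114, 25, 102) mm in the shaker's frame, hood top 119 mm above the desk. At 50 degrees it is at (-20, 25, 234) mm.
- hood_hinge (a point): Point on the hood's hinge line: at (74, 0) mm in the shaker's frame, 67 mm above the desk; the line runs along the shaker's y axis. The bar's middle turns about it at 191 mm radius.
- rack: Blue six-place tube rack, fixed, 52 (x) x 190 (y) x 56 mm high, square 16 mm holes in a row along its y axis at y = -75, -45, -15, 15, 45, 75 mm. Origin under its middle, on the desk. Pin and tubes stand in the holes at -45, 15 and 75 mm, in any order.
- purple_tube: Sample tube with a purple cap, 16 mm across, 98 mm tall, upright in the rack (foot 4 mm, top 102 mm above the desk). Origin at its foot. Leave alone.
- green_tube: Sample tube with a green cap, same size, upright in the rack. Origin at its foot. Leave alone.
- microscope_foot (a point): Middle of the foot of the heavy fixed microscope, 0.26 (x) x 0.16 (y) m; it is 0.42 m tall, its eyepieces reach out to x = 0.40 m at 0.32 to 0.42 m height. It stands right of the rack. Keep the whole arm clear of it: pass in front of it or above it.
- coverslips: Small light-blue box, 39 x 47 x 16 mm, on the desk. Origin under its middle. Leave alone.
- tally: White round counter, 52 x 44 x 21 mm, on the desk. Origin under its middle. Leave alone.

How it is judged:
By the outcome, as a careful person would: the job done as asked, in the order asked, and still so for the second after the job is handed in, while the arm keeps its last pose, push and grip.
It also fails if it takes over 70 s, if anything falls off the work surface, if the arm or the gripper's body presses on something with over 40 N, if the wrist force passes 120 N, or if a joint passes its speed limit or range.

## Robot

A 6-joint arm with a two-finger parallel gripper is mounted at the origin on a cart in front of the work surface, level with it; the furniture and walls round the work are solid. World frame = base frame: x ahead of the robot, y to its left, z up, the work surface at z = 0. Lengths are in mm, angles in rad, forces in N, time in s.
With the tool pointing down it reaches from about 275 to 1000 mm from the base axis. Payload 8.4 kg.
Tool frame: the origin (TCP) lies midway between the tips of the shut fingers; the grasp point (between the pads) lies 19 mm behind it; z points along the fingers, y is the line along which they close (so a half turn about z gives the same grasp; the last joint's range is limited). The gripper opens to 85 mm and grips with 20 to 120 N. Pads are 22 mm wide; open, the fingers measure 114 mm over their backs; the gripper's body (76 mm by 85 mm) begins 54 mm behind the grasp point. The pads swing forward as they close: fully open they stand 13 mm farther back than shut.
Start: joints at [-1.17, 0.353, 1.633, -0, 1.155, -0.002], TCP at [244.996, -574.982, 231.281] pointing down, gripper open.
Joint ranges: [-2.63, 2.63], [-0.92, 2.1], [0.06, 2.66], [-1.3, 4.44], [0, 2.69], [-3.02, 3.02]. Speed limits (rad/s): [2.22, 2.22, 2.79, 3.14, 3.14, 3.14].

## Interface

Orientations are given as [roll, pitch, yaw] about the fixed x, y, z axes, in that order (R = Rz(yaw) Ry(pitch) Rx(roll)).
In Python, from rig import monitor, imaging, r gives the robot as it stands.
- The arm moves only by the tool drive_tool, never from a script. Its argument "plan" is a list of rows, each an object of numbers: "x", "y", "z": the shift along the tool's x, y, z in units of 50 mm (1.0 is 50 mm); "ax", "ay", "az": the turn, a rotation vector about the tool's x, y, z in units of 6 degrees (1.0 is 6 degrees); "hand": the finger opening in mm, from 0 to 85.4. In form: [{"x": .., "y": .., "z": .., "ax": .., "ay": .., "az": .., "hand": ..}, ...]. A call has 1 to 8 rows; each row is the pose to reach, as a shift and turn from the pose commanded when the call began, along the tool's axes at that moment; what a row does not reach only later rows make up. A row lasts 1/10 s, in which the tool goes at most 50 mm and 8.59 degrees, less where a joint would pass 70% of its speed; a pose out of reach is approached as far as the arm can. A call with a gripper value outside its range is refused whole. The fingers move at their own pace and stop on an object; "grip_force" is the grip in N (left out, the last holds). Time passes only in rows, so rows that repeat a pose let the fingers close. It gives the time, the measured TCP pose, the force, the opening and the grip force at its end, in the units of the state.
- monitor.sense(): the state, without advancing time (a new reading comes with each control period).
- imaging.grab_frame(name): name is "scene" or "top"; returns the picture (480x640x3 uint8, red, green, blue); there is no depth.
- imaging.camera_info(name): a dict with "mtx" (3x3 intrinsics, pixels), "R" (3x3) and "t" (3): a world point X has camera coordinates R X + t. Camera axes: x right, y down, z forward; pixel columns grow to the right and rows downward; lengths in mm; the calibration is good to about 2 mm. A picture is of the moment at which its call begins. camera_info takes no time and is no camera call.
- r.sign_off(): hands the job in; it is judged then, once.
The state is a dict: "clock": time; "qpos": joint angles; "qvel": joint speeds; "joint_efforts": joint torques, N m; "eef_pos": TCP position; "tcp_rot": TCP orientation; "contact_force": force on the tool from outside, world axes, zero at the start; "wrist_torque": the same for the moment, N m; "opening": opening from 0.0 (shut) to 1.0 (fully open); "grasp_force": force on a finger pad.
Only numpy, scipy, OpenCV 4.12 (cv2) and the standard library are available. Lean on these libraries where they do the work, as an engineer would, in place of code of your own. Each camera call takes 0.05 s, during which the arm holds its last target. There are 200 camera calls.

## Working session

There is one attempt and no reset: what is moved stays moved. The work goes in short steps, Python scripts to look and compute and a tool call to move; the robot and the scene stay as the last step left them, time stands still between calls to the robot, and variables do not carry over. Pictures are saved under pics/ and viewed, at most 10 in all, crops included, and the job is handed in when it is done.

Besides the shell and the picture viewer there is one more tool, called by a JSON object that holds its "name" and its "arguments". drive_tool: Moves the arm, as the interface text tells. Its arguments: {"type":"object","properties":{"plan":{"type":"array","items":{"type":"object","properties":{"x":{"type":"number"},"y":{"type":"number"},"z":{"type":"number"},"ax":{"type":"number"},"ay":{"type":"number"},"az":{"type":"number"},"hand":{"type":"number"}}}},"grip_force":{"type":"number"}},"required":["plan"]}

```bash
mkdir -p pics; ls; python3 - <<'E'
from rig import monitor, imaging, r
import cv2
s=monitor.sense(); print(s)
for n in("scene","top"):
    im=imaging.grab_frame(n); cv2.imwrite(f"pics/{n}0.png",im[:,:,::-1])
    print(n,imaging.camera_info(n))
E
```

```text
pics
{'clock': 0.0, 'qpos': array([-1.17037083e+00,  3.53632079e-01,  1.63411853e+00, -2.11850497e-06,
        1.15521024e+00, -2.39282783e-03]), 'qvel': array([ 1.26222076e-04, -1.82799917e-05, -5.54562256e-05,  7.58601957e-04,
       -7.31903154e-04,  1.13014168e-06]), 'joint_efforts': array([ 1.06516669e-03, -6.05235171e+01, -3.42059362e+01,  2.09445029e-04,
        9.19329061e-03, -2.36413854e-05]), 'eef_pos': array([ 244.82845155, -574.54115319,  230.57839964]), 'tcp_rot': array([-3.14022447e+00, -1.33683360e-06,  4.02819185e-01]), 'contact_force': array([ 0.08231646,  0.19957766, -0.88323386]), 'wrist_torque': array([ 0.04218227,  0.00160637, -0.00763554]), 'grasp_force': 0.0, 'opening': 0.9999293724696694}
scene {'mtx': array([[592.52293599,   0.        , 322.90672224],
       [  0.        , 592.52293599, 240.77723721],
       [  0.        ,   0.        ,   1.        ]]), 'R': array([[-0.6189007 , -0.78541043,  0.00961159],
       [-0.60830808,  0.47153152, -0.63845071],
       [ 0.49691368, -0.4009844 , -0.76960269]]), 't': array([ 402.94075468,  317.69298382, 1024.87292751])}
top {'mtx': array([[452.29480293,   0.        , 323.22737394],
       [  0.        , 452.29480293, 242.51191764],
       [  0.        ,   0.        ,   1.        ]]), 'R': array([[ 0.004103  , -0.99995329, -0.00875102],
       [-0.99640991, -0.00334815, -0.08459363],
       [ 0.08456037,  0.00906669, -0.99637711]]), 't': array([125.36154696, 529.91532927, 975.45188392])}
```

View pics/scene0.png

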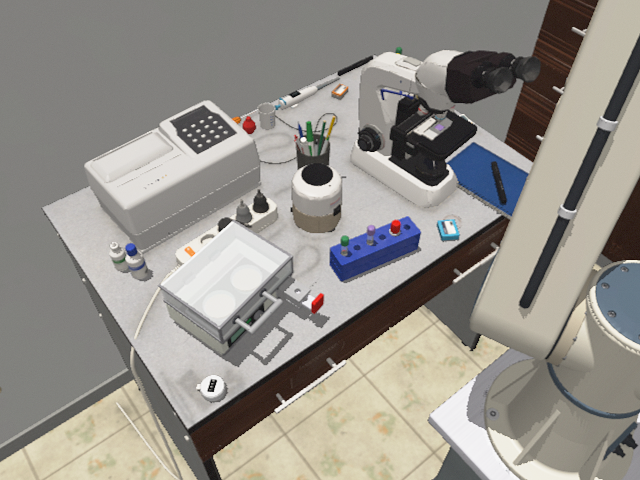

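View pics/top0.png

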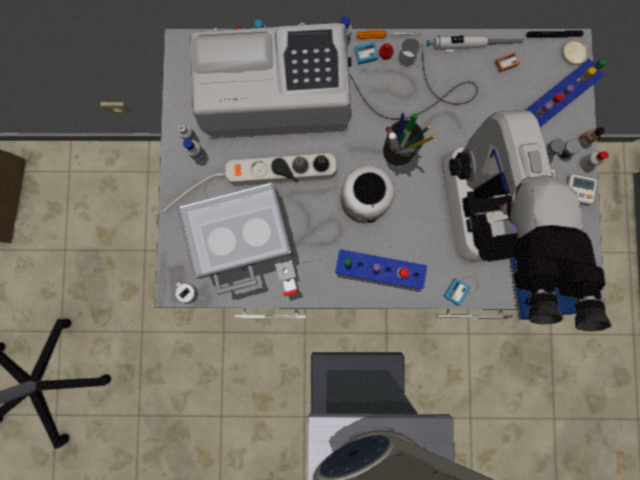

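The scene picture shows the shaker (230,285) with its bar at about (262,312), the red tab at (318,302), and the pin's red head at (396,226), the rack's right place. In the top picture the tab is at (291,288), the pin at (404,272) and the bar at about (238,284). I'll enlarge both.

```bash
cat > h.py <<'E'
import numpy as np, cv2
from rig import imaging, monitor
from scipy.spatial.transform import Rotation as Rn
C={n:imaging.camera_info(n) for n in("scene","top")}
def ray(n,p):
    c=C[n]; R=np.array(c["R"]); d=R.T@np.linalg.solve(c["mtx"],[p[0],p[1],1.]); return -R.T@c["t"], d/np.linalg.norm(d)
def plane(n,p,z):
    o,d=ray(n,p); return o+d*(z-o[2])/d[2]
def tri(ps,pt):
    o1,d1=ray("scene",ps);o2,d2=ray("top",pt)
    s=np.linalg.lstsq(np.c_[d1,-d2],o2-o1,rcond=None)[0]
    a,b=o1+s[0]*d1,o2+s[1]*d2; return (a+b)/2, np.linalg.norm(a-b)
def proj(n,X):
    c=C[n]; q=c["mtx"]@(c["R"]@np.asarray(X,float)+c["t"]); return q[:2]/q[2]
def red(im,box):
    x0,y0,x1,y1=box; h=cv2.cvtColor(im,cv2.COLOR_RGB2HSV)
    m=((h[...,0]<8)|(h[...,0]>172))&(h[...,1]>150)&(h[...,2]>70)
    k=np.zeros_like(m);k[y0:y1,x0:x1]=m[y0:y1,x0:x1]; return k.astype(np.uint8)
def cen(m):
    y,x=np.nonzero(m); return np.array([x.mean(),y.mean()]),len(x),(x.min(),y.min(),x.max(),y.max())
E
python3 - <<'E'
from h import *
S=cv2.imread("pics/scene0.png");T=cv2.imread("pics/top0.png")
a=cv2.resize(S[260:360,220:340],None,fx=6,fy=6,interpolation=cv2.INTER_CUBIC)
b=cv2.resize(T[180:305,170:310],None,fx=4.8,fy=4.8,interpolation=cv2.INTER_CUBIC)
cv2.imwrite("pics/a.png",a);cv2.imwrite("pics/b.png",b)
S,T=S[...,::-1].copy(),T[...,::-1].copy()
for nm,bs,bt in(("pin",(380,210,415,245),(390,260,418,285)),("tab",(305,285,335,320),(275,270,305,302))):
    cs,ct=cen(red(S,bs)),cen(red(T,bt)); print(nm,cs,ct,tri(cs[0],ct[0]))
E
```

```text
pin (array([395.13131313, 226.16161616]), 99, (np.int64(391), np.int64(220), np.int64(399), np.int64(232))) (array([403.44827586, 272.4137931 ]), 58, (np.int64(400), np.int64(269), np.int64(407), np.int64(277))) (array([463.45245144, -40.12658514,  73.33334019]), np.float64(0.49989474646784393))
tab (array([316.9929078, 303.0070922]), 141, (np.int64(312), np.int64(294), np.int64(322), np.int64(313))) (array([290.60416667, 292.47916667]), 48, (np.int64(284), np.int64(290), np.int64(297), np.int64(295))) (array([420.68881084, 195.76550283,  58.65705886]), np.float64(0.9331231964573536))
```

View pics/a.png

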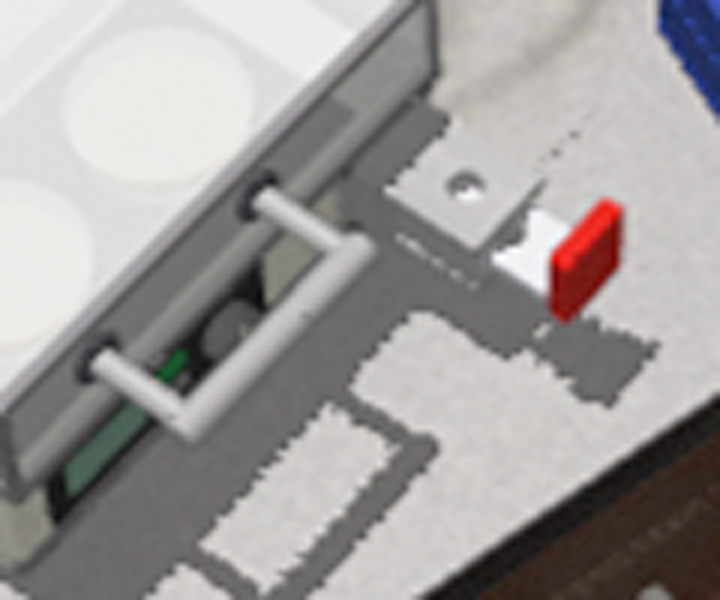

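View pics/b.png

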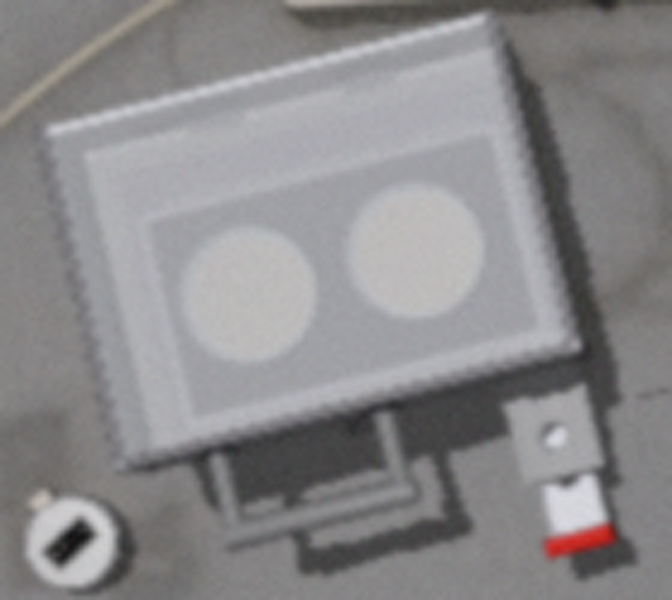

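Crop a shows the upper ear's hole at (466,186) and the bar's ends at (190,422) and (362,246). In crop b the hole is at (555,435), the bar's ends at (233,532) and (412,490), and the hood top's corners are clear. The carriage stands out, so the hole isn't in line.

```bash
python3 - <<'E'
from h import *
a=lambda x,y:((x+.5)/6-.5+220,(y+.5)/6-.5+260)
b=lambda x,y:((x+.5)/4.8-.5+170,(y+.5)/4.8-.5+180)
H=tri(a(466,186),b(555,435));L=tri(a(190,422),b(233,532));R=tri(a(362,246),b(412,490))
print("hole",H,"barL",L,"barR",R)
g=[plane("top",b(*p),119)[:2] for p in((122,462),(578,345),(490,18),(50,130))]
g=np.array(g);print("hood corners",g.round(1))
for u,v in((1,0),(2,3)): d=g[v]-g[u] if u<v else g[u]-g[v]; print(d,np.linalg.norm(d))
d=g[0]-g[1];y1=np.arctan2(-d[0],d[1]);d=(g[3]-g[2]);y2=np.arctan2(-d[0],d[1]);d=(g[2]-g[1]);y3=np.arctan2(d[1],d[0]);d=g[3]-g[0];y4=np.arctan2(d[1],d[0])
d=(L[0]-R[0]);y5=np.arctan2(-d[0],d[1]);print("yaw",y1,y2,y3,y4,y5)
y=np.mean([y1,y2,y3,y4,y5]);M=np.array([[np.cos(y),-np.sin(y)],[np.sin(y),np.cos(y)]])
o1=H[0][:2]-M@[-106,-75];o2=(L[0]+R[0])[:2]/2-M@[-114,25];print("origin",o1,o2,"yaw",y)
# rack caps
S=cv2.imread("pics/scene0.png")[...,::-1];T=cv2.imread("pics/top0.png")[...,::-1]
def blue(im,box):
    x0,y0,x1,y1=box;h=cv2.cvtColor(im[y0:y1,x0:x1].copy(),cv2.COLOR_RGB2HSV)
    m=((h[...,0]>112)&(h[...,0]<126)&(h[...,1]>140)&(h[...,2]>60)).astype(np.uint8)
    c=max(cv2.findContours(m,0,2)[0],key=cv2.contourArea);return cv2.boxPoints(cv2.minAreaRect(c))+[x0,y0]
q=blue(T,(325,240,435,298));g=np.array([plane("top",p,56)[:2] for p in q]);print(q,g.round(1),g.mean(0))
E
```

```text
hole (array([467.34736506, 207.57609965,  56.80477093]), np.float64(0.29983077955116194)) barL (array([424.55966337, 337.84785108, 101.93897167]), np.float64(1.212860825286948)) barR (array([442.88766672, 263.21663775, 102.33292928]), np.float64(0.08506224783549919))
hood corners [[454.  381. ]
 [503.1 192.6]
 [640.8 231. ]
 [592.7 415.1]]
[  49.192623   -188.39479528] 194.71135829200708
[-48.08802363 184.12366775] 190.2997189737586
yaw 0.25541175606127164 0.255465926181549 0.2724278221714824 0.24156151664623618 0.2408152406078958
origin [551.18619745 306.73279475] [550.35171943 304.87930435] yaw 0.25313645233368703
[[335.0632515  272.73352432]
 [339.5405159  249.15326405]
 [426.29879761 265.62635422]
 [421.8215332  289.20661545]] [[462.4 101.7]
 [512.6  92.2]
 [478.2 -91.8]
 [428.4 -81.6]] [470.37276094   5.13050559]
```

```bash
cat >> h.py <<'E'
O=np.array([550.8,305.8,0]);YAW=.253;RS=Rn.from_euler("z",YAW)
def W(x,y,z): return O+RS.apply([x,y,z])
def row(X,rpy,s=None):
    s=s or monitor.sense(); R0=Rn.from_euler("xyz",s["tcp_rot"])
    d=R0.inv().apply(np.asarray(X)-s["eef_pos"])/50; w=(R0.inv()*Rn.from_euler("xyz",rpy)).as_rotvec(degrees=True)/6
    print("row xyz",d.round(3),"a",w.round(3),"target",np.round(X,1))
def st():
    s=monitor.sense();R=RS.inv();print("t",round(s["clock"],2),"tcp",s["eef_pos"].round(1),"sh",R.apply(s["eef_pos"]-O).round(1),"rpy",s["tcp_rot"].round(3),"F",s["contact_force"].round(1),"open",round(s["opening"]*85.4,1),"gf",round(s["grasp_force"],1),"q",s["qpos"].round(2))
E
python3 -c "
from h import *
row(W(-205,-75,150),[np.pi,0,YAW])"
```

```text
row xyz [  8.254 -12.926   1.629] a [-1.200e-02  1.000e-03  1.431e+00] target [371.1 181.9 150. ]
```

{"name": "drive_tool", "arguments": {"plan": [{"x":8.25,"y":-12.93,"z":0,"az":1.43,"hand":0},{"x":8.25,"y":-12.93,"z":0,"az":1.43,"hand":0},{"x":8.25,"y":-12.93,"z":0,"az":1.43,"hand":0},{"x":8.25,"y":-12.93,"z":0,"az":1.43,"hand":0},{"x":8.25,"y":-12.93,"z":0,"az":1.43,"hand":0},{"x":8.25,"y":-12.93,"z":0,"az":1.43,"hand":0},{"x":8.25,"y":-12.93,"z":0,"az":1.43,"hand":0},{"x":8.25,"y":-12.93,"z":0,"az":1.43,"hand":0}]}}

```text
invalid input
```

```bash
python3 -c "
from h import *
st();row(W(-205,-75,150),[np.pi,0,YAW])"
```

```text
t 0.1 tcp [ 244.8 -574.6  230.6] sh [-516.6 -775.8  230.6] rpy [-3.14   0.     0.403] F [-0.1  1.2  0.3] open 85.6 gf 0.0 q [-1.17  0.35  1.63 -0.    1.16 -0.  ]
row xyz [  8.254 -12.926   1.629] a [-1.200e-02  1.000e-03  1.431e+00] target [371.1 181.9 150. ]
```

{"name": "drive_tool", "arguments": {"plan": [{"x":8.25,"y":-12.93,"z":0,"ax":0,"ay":0,"az":1.43,"hand":0},{"x":8.25,"y":-12.93,"z":0,"ax":0,"ay":0,"az":1.43,"hand":0},{"x":8.25,"y":-12.93,"z":0,"ax":0,"ay":0,"az":1.43,"hand":0},{"x":8.25,"y":-12.93,"z":0,"ax":0,"ay":0,"az":1.43,"hand":0},{"x":8.25,"y":-12.93,"z":0,"ax":0,"ay":0,"az":1.43,"hand":0},{"x":8.25,"y":-12.93,"z":0,"ax":0,"ay":0,"az":1.43,"hand":0},{"x":8.25,"y":-12.93,"z":0,"ax":0,"ay":0,"az":1.43,"hand":0},{"x":8.25,"y":-12.93,"z":0,"ax":0,"ay":0,"az":1.43,"hand":0}]}}

```text
clock: 0.9
eef_pos: [310.4, -178.6, 231.2]
tcp_rot: [3.142, -0.0, 0.252]
contact_force: [1.3, 0.0, -0.1]
opening: -0.003
grasp_force: 0.0
```

```bash
python3 -c "
from h import *
st();row(W(-205,-75,150),[np.pi,0,YAW])"
```

```text
t 0.9 tcp [ 310.4 -178.6  231.2] sh [-354.  -408.8  231.2] rpy [ 3.142 -0.     0.252] F [ 1.3  0.  -0.1] open -0.2 gf 0.0 q [-0.53 -0.09  2.15  0.    1.08  0.79]
row xyz [ 2.974 -6.678  1.625] a [ 0.    -0.003 -0.008] target [371.1 181.9 150. ]
```

{"name": "drive_tool", "arguments": {"plan": [{"x":2.97,"y":-6.68,"z":1.62,"ax":0,"ay":0,"az":0,"hand":0},{"x":2.97,"y":-6.68,"z":1.62,"ax":0,"ay":0,"az":0,"hand":0},{"x":2.97,"y":-6.68,"z":1.62,"ax":0,"ay":0,"az":0,"hand":0},{"x":2.97,"y":-6.68,"z":1.62,"ax":0,"ay":0,"az":0,"hand":0},{"x":2.97,"y":-6.68,"z":1.62,"ax":0,"ay":0,"az":0,"hand":0},{"x":2.97,"y":-6.68,"z":1.62,"ax":0,"ay":0,"az":0,"hand":0},{"x":2.97,"y":-6.68,"z":1.62,"ax":0,"ay":0,"az":0,"hand":0},{"x":2.97,"y":-6.68,"z":1.62,"ax":0,"ay":0,"az":0,"hand":0}]}}

```text
clock: 1.7
eef_pos: [370.9, 183.4, 149.5]
tcp_rot: [-3.141, -0.0, 0.255]
contact_force: [0.0, -1.3, 0.2]
opening: 0.0
grasp_force: 0.0
```

```bash
python3 -c "
from h import *
st();row(W(-205,-75,52),[np.pi,0,YAW])"
```

```text
t 1.7 tcp [370.9 183.4 149.5] sh [-204.8  -73.4  149.5] rpy [-3.141 -0.     0.255] F [ 0.  -1.3  0.2] open 0.0 gf 0.0 q [0.46 0.13 2.14 0.   0.87 1.77]
row xyz [-0.005  0.032  1.951] a [-0.005 -0.001  0.023] target [371.1 181.9  52. ]
```

{"name": "drive_tool", "arguments": {"plan": [{"x":0,"y":0.03,"z":1,"ax":0,"ay":0,"az":0,"hand":0},{"x":0,"y":0.03,"z":1.95,"ax":0,"ay":0,"az":0,"hand":0},{"x":0,"y":0.03,"z":1.95,"ax":0,"ay":0,"az":0,"hand":0},{"x":0.3,"y":0.03,"z":1.95,"ax":0,"ay":0,"az":0,"hand":0},{"x":0.5,"y":0.03,"z":1.95,"ax":0,"ay":0,"az":0,"hand":0},{"x":0.65,"y":0.03,"z":1.95,"ax":0,"ay":0,"az":0,"hand":0},{"x":0.8,"y":0.03,"z":1.95,"ax":0,"ay":0,"az":0,"hand":0},{"x":0.9,"y":0.03,"z":1.95,"ax":0,"ay":0,"az":0,"hand":0}]}}

```text
clock: 2.5
eef_pos: [416.0, 190.2, 54.0]
tcp_rot: [-3.141, -0.002, 0.253]
contact_force: [-2.4, 0.2, 2.1]
opening: -0.002
grasp_force: 0.8
```

```bash
python3 -c "
from h import *
st();row(W(-152,-75,52),[np.pi,0,YAW])"
```

```text
t 2.5 tcp [416.  190.2  54. ] sh [-159.5  -78.2   54. ] rpy [-3.141e+00 -2.000e-03  2.530e-01] F [-2.4  0.2  2.1] open -0.2 gf 0.8 q [0.43 0.36 2.12 0.   0.65 1.74]
row xyz [ 0.149 -0.063  0.039] a [-0.004 -0.016 -0.004] target [422.4 195.1  52. ]
```

{"name": "drive_tool", "arguments": {"plan": [{"x":0.04,"y":0,"z":0,"ax":0,"ay":0,"az":0,"hand":0},{"x":0.08,"y":0,"z":0,"ax":0,"ay":0,"az":0,"hand":0},{"x":0.12,"y":0,"z":0,"ax":0,"ay":0,"az":0,"hand":0},{"x":0.14,"y":0,"z":0,"ax":0,"ay":0,"az":0,"hand":0}]}}

```text
clock: 2.9
eef_pos: [421.5, 191.6, 52.7]
tcp_rot: [3.142, 0.0, 0.253]
contact_force: [-1.0, -0.6, 0.3]
opening: -0.0
grasp_force: 0.7
```

```bash
python3 -c "
from h import *
st()"
```

```text
t 2.9 tcp [421.5 191.6  52.7] sh [-153.7  -78.2   52.7] rpy [3.142 0.    0.253] F [-1.  -0.6  0.3] open -0.0 gf 0.7 q [ 0.42  0.37  2.11 -0.    0.66  1.74]
```

Still free sliding; continue in 1 mm rows.

{"name": "drive_tool", "arguments": {"plan": [{"x":0.02,"y":0,"z":0,"ax":0,"ay":0,"az":0,"hand":0},{"x":0.04,"y":0,"z":0,"ax":0,"ay":0,"az":0,"hand":0},{"x":0.06,"y":0,"z":0,"ax":0,"ay":0,"az":0,"hand":0},{"x":0.06,"y":0,"z":0,"ax":0,"ay":0,"az":0,"hand":0}]}}

```text
clock: 3.3
eef_pos: [424.6, 192.4, 52.7]
tcp_rot: [3.142, 0.0, 0.253]
contact_force: [-0.8, -0.7, -0.1]
opening: -0.002
grasp_force: 0.5
```

```bash
python3 -c "
from h import *
st()"
```

```text
t 3.3 tcp [424.6 192.4  52.7] sh [-150.6  -78.1   52.7] rpy [3.142 0.    0.253] F [-0.8 -0.7 -0.1] open -0.1 gf 0.5 q [ 0.42  0.38  2.1  -0.    0.66  1.74]
```

{"name": "drive_tool", "arguments": {"plan": [{"x":0.02,"y":0,"z":0,"ax":0,"ay":0,"az":0,"hand":0},{"x":0.04,"y":0,"z":0,"ax":0,"ay":0,"az":0,"hand":0},{"x":0.06,"y":0,"z":0,"ax":0,"ay":0,"az":0,"hand":0},{"x":0.06,"y":0,"z":0,"ax":0,"ay":0,"az":0,"hand":0}]}}

```text
clock: 3.7
eef_pos: [424.6, 192.3, 52.4]
tcp_rot: [3.141, 0.006, 0.253]
contact_force: [-10.2, -1.9, 8.0]
opening: -0.0
grasp_force: 5.3
```

```bash
python3 -c "
from h import *
st()"
```

```text
t 3.7 tcp [424.6 192.3  52.4] sh [-150.5  -78.3   52.4] rpy [3.141 0.006 0.253] F [-10.2  -1.9   8. ] open -0.0 gf 5.3 q [0.42 0.38 2.1  0.   0.67 1.74]
```

{"name": "drive_tool", "arguments": {"plan": [{"x":-0.4,"y":0,"z":0,"ax":0,"ay":0,"az":0,"hand":0},{"x":-0.8,"y":0,"z":0,"ax":0,"ay":0,"az":0,"hand":0},{"x":-0.8,"y":0,"z":-1,"ax":0,"ay":0,"az":0,"hand":0},{"x":-0.8,"y":0,"z":-2,"ax":0,"ay":0,"az":0,"hand":45},{"x":-0.8,"y":0,"z":-2.4,"ax":0,"ay":0,"az":0,"hand":45},{"x":-0.8,"y":0,"z":-2.4,"ax":0,"ay":0,"az":0,"hand":45}]}}

```text
clock: 4.3
eef_pos: [391.1, 184.3, 176.1]
tcp_rot: [-3.14, -0.007, 0.253]
contact_force: [-0.6, -0.5, -0.1]
opening: 0.508
grasp_force: 0.0
```

```bash
python3 -c "
from h import *
st();row([462.7,-39.6,150],[np.pi,0,0])
S=imaging.grab_frame('scene');T=imaging.grab_frame('top')
cs,ct=cen(red(S,(300,270,345,325))),cen(red(T,(270,265,310,305)));print(cs,ct,tri(cs[0],ct[0]))"
```

```text
t 4.3 tcp [391.1 184.3 176.1] sh [-185.   -77.7  176.1] rpy [-3.14  -0.007  0.253] F [-0.6 -0.5 -0.1] open 43.4 gf 0.0 q [ 0.44  0.12  2.09 -0.    0.93  1.75]
row xyz [0.261 4.694 0.517] a [-0.021 -0.068  2.416] target [462.7 -39.6 150. ]h.py:20: RuntimeWarning: Mean of empty slice.
  y,x=np.nonzero(m); return np.array([x.mean(),y.mean()]),len(x),(x.min(),y.min(),x.max(),y.max())
  ret = ret.dtype.type(ret / rcount)
Traceback (most recent call last):
  File "h.py", line 20, in cen
    y,x=np.nonzero(m); return np.array([x.mean(),y.mean()]),len(x),(x.min(),y.min(),x.max(),y.max())
                                                                    ~~~~~^^
ValueError: zero-size array to reduction operation minimum which has no identity
```

{"name": "drive_tool", "arguments": {"plan": [{"x":0.26,"y":4.69,"z":0.5,"ax":0,"ay":0,"az":2.42,"hand":45},{"x":0.26,"y":4.69,"z":0.5,"ax":0,"ay":0,"az":2.42,"hand":45},{"x":0.26,"y":4.69,"z":0.5,"ax":0,"ay":0,"az":2.42,"hand":45},{"x":0.26,"y":4.69,"z":0.5,"ax":0,"ay":0,"az":2.42,"hand":45},{"x":0.26,"y":4.69,"z":0.5,"ax":0,"ay":0,"az":2.42,"hand":45},{"x":0.26,"y":4.69,"z":0.5,"ax":0,"ay":0,"az":2.42,"hand":45},{"x":0.26,"y":4.69,"z":0.5,"ax":0,"ay":0,"az":2.42,"hand":45}]}}

```text
clock: 5.1
eef_pos: [458.9, -41.1, 146.0]
tcp_rot: [-3.141, 0.003, -0.003]
contact_force: [-0.6, 0.6, 0.3]
opening: 0.524
grasp_force: 0.0
```

```bash
python3 -c "
from h import *
st();row([462.7,-39.6,63],[np.pi,0,0])
S=imaging.grab_frame('scene');T=imaging.grab_frame('top')
cs=cen(red(S,(300,270,345,325)));print(cs)
ct=cen(red(T,(270,265,310,305)));print(ct,tri(cs[0],ct[0]))
cv2.imwrite('pics/c.png',np.vstack([cv2.resize(S[180:280,310:450],None,fx=4,fy=4,interpolation=2)[...,::-1]]))"
```

```text
t 5.1 tcp [458.9 -41.1 146. ] sh [-175.8 -312.9  146. ] rpy [-3.141e+00  3.000e-03 -3.000e-03] F [-0.6  0.6  0.3] open 44.8 gf 0.0 q [-0.09  0.21  2.05  0.    0.88  1.48]
row xyz [ 0.082 -0.03   1.66 ] a [-0.005  0.032 -0.027] target [462.7 -39.6  63. ]
(array([309.61538462, 297.70629371]), 143, (np.int64(304), np.int64(289), np.int64(315), np.int64(308)))
(array([288.74468085, 284.27659574]), 47, (np.int64(282), np.int64(282), np.int64(295), np.int64(287))) (array([437.96844769, 199.8355788 ,  59.82911996]), np.float64(1.0944046711264352))
```

View pics/c.png

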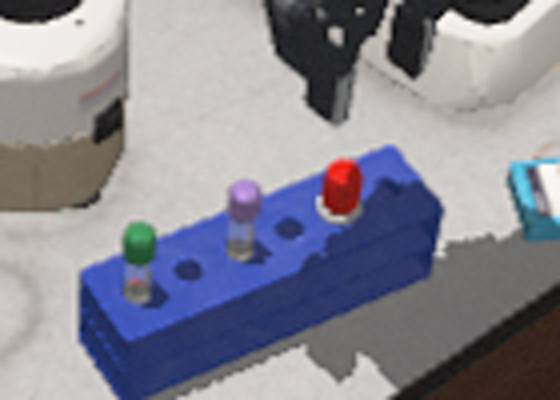

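The crop shows the pin at (340,185), its collar on the rack, with the open fingers above it and both tubes clear. The tab now measures home, 17.8 mm further in. Now going down to grip.

{"name": "drive_tool", "arguments": {"plan": [{"x":0.08,"y":-0.03,"z":0.6,"ax":0,"ay":0,"az":0,"hand":45},{"x":0.08,"y":-0.03,"z":1.2,"ax":0,"ay":0,"az":0,"hand":45},{"x":0.08,"y":-0.03,"z":1.64,"ax":0,"ay":0,"az":0,"hand":45},{"x":0.08,"y":-0.03,"z":1.64,"ax":0,"ay":0,"az":0,"hand":45},{"x":0.08,"y":-0.03,"z":1.64,"ax":0,"ay":0,"az":0,"hand":10},{"x":0.08,"y":-0.03,"z":1.64,"ax":0,"ay":0,"az":0,"hand":10},{"x":0.08,"y":-0.03,"z":1.64,"ax":0,"ay":0,"az":0,"hand":10},{"x":0.08,"y":-0.03,"z":1.64,"ax":0,"ay":0,"az":0,"hand":10}], "grip_force": 30}}

```text
clock: 6.0
eef_pos: [464.8, -39.0, 66.9]
tcp_rot: [-3.141, -0.002, -0.001]
contact_force: [-0.1, 1.2, 6.0]
opening: 0.193
grasp_force: 29.8
```

```bash
python3 -c "
from h import *
st()"
```

```text
t 6.0 tcp [464.8 -39.   66.9] sh [-169.5 -312.3   66.9] rpy [-3.141e+00 -2.000e-03 -1.000e-03] F [-0.1  1.2  6. ] open 16.5 gf 29.8 q [-0.09  0.35  2.1   0.    0.69  1.48]
```

{"name": "drive_tool", "arguments": {"plan": [{"x":0,"y":0,"z":-0.5,"ax":0,"ay":0,"az":0,"hand":10},{"x":0,"y":0,"z":-1.2,"ax":0,"ay":0,"az":0,"hand":10},{"x":0,"y":0,"z":-2,"ax":0,"ay":0,"az":0,"hand":10},{"x":0,"y":0,"z":-2.4,"ax":0,"ay":0,"az":0,"hand":10},{"x":0,"y":0,"z":-2.4,"ax":0,"ay":0,"az":0,"hand":10}]}}

```text
clock: 6.5
eef_pos: [466.0, -39.4, 189.2]
tcp_rot: [3.141, -0.006, -0.001]
contact_force: [-0.0, 0.4, -0.7]
opening: 0.193
grasp_force: 29.5
```

```bash
python3 -c "
from h import *
st();row([467.3,207.5,165],[np.pi,0,YAW])
S=imaging.grab_frame('scene');T=imaging.grab_frame('top')
cs=cen(red(S,(300,150,480,250)));print(cs);print(proj('scene',monitor.sense()['eef_pos']))
cv2.imwrite('pics/d.png',np.hstack([cv2.resize(S[120:270,320:460],None,fx=2.7,fy=2.7,interpolation=2),cv2.resize(T[200:350,340:480],None,fx=2.7,fy=2.7,interpolation=2)])[...,::-1])"
```

```text
t 6.5 tcp [466.  -39.4 189.2] sh [-168.5 -313.   189.2] rpy [ 3.141e+00 -6.000e-03 -1.000e-03] F [-0.   0.4 -0.7] open 16.5 gf 29.5 q [-0.09  0.15  2.01 -0.    0.97  1.48]
row xyz [ 0.019 -4.938  0.48 ] a [ 0.013 -0.06  -2.421] target [467.3 207.5 165. ]
(array([403.97916667, 183.79166667]), 48, (np.int64(401), np.int64(177), np.int64(406), np.int64(190)))
[400.82922647 187.31812127]
```

View pics/d.png

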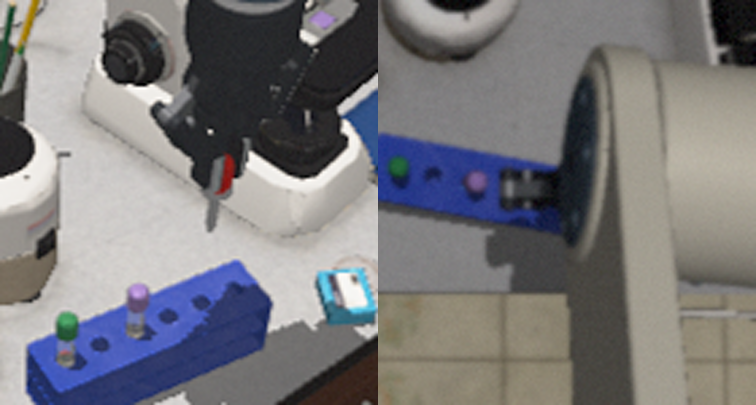

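The crop shows the pin held upright (tip at about (398,204) in the full image), with both tubes standing. I'll move over the clevis at this height.

{"name": "drive_tool", "arguments": {"plan": [{"x":0.02,"y":-4.94,"z":0,"ax":0,"ay":0,"az":-2.42,"hand":10},{"x":0.02,"y":-4.94,"z":0,"ax":0,"ay":0,"az":-2.42,"hand":10},{"x":0.02,"y":-4.94,"z":0,"ax":0,"ay":0,"az":-2.42,"hand":10},{"x":0.02,"y":-4.94,"z":0,"ax":0,"ay":0,"az":-2.42,"hand":10},{"x":0.02,"y":-4.94,"z":0,"ax":0,"ay":0,"az":-2.42,"hand":10},{"x":0.02,"y":-4.94,"z":0,"ax":0,"ay":0,"az":-2.42,"hand":10},{"x":0.02,"y":-4.94,"z":1,"ax":0,"ay":0,"az":-2.42,"hand":10},{"x":0.02,"y":-4.94,"z":1,"ax":0,"ay":0,"az":-2.42,"hand":10}]}}

```text
clock: 7.4
eef_pos: [460.6, 206.0, 130.2]
tcp_rot: [3.14, 0.011, 0.254]
contact_force: [-1.5, 0.2, -0.9]
opening: 0.192
grasp_force: 29.7
```

```bash
python3 -c "
from h import *
st()
p=plane('scene',(397.8,204.4),136);print('old tip est',p)
S=imaging.grab_frame('scene');T=imaging.grab_frame('top')
t=monitor.sense()['eef_pos'];tip=t-[0,0,53]
print(proj('scene',tip),proj('top',tip),proj('scene',[467.3,207.5,57]),proj('top',[467.3,207.5,57]))
cv2.imwrite('pics/e.png',np.hstack([cv2.resize(S[215:315,260:350],None,fx=5,fy=5,interpolation=2),cv2.resize(T[220:320,250:320],None,fx=5,fy=5,interpolation=2)])[...,::-1])"
```

```text
t 7.4 tcp [460.6 206.  130.2] sh [-112.3  -74.1  130.2] rpy [3.14  0.011 0.254] F [-1.5  0.2 -0.9] open 16.4 gf 29.7 q [ 0.42  0.3   1.97 -0.    0.88  1.73]
old tip est [466.01356523 -40.49048887 136.        ]
[298.52337477 284.05853677] [284.42450898 271.68005461] [297.37267793 290.52869058] [285.2036889  270.20227577]
```

View pics/e.png

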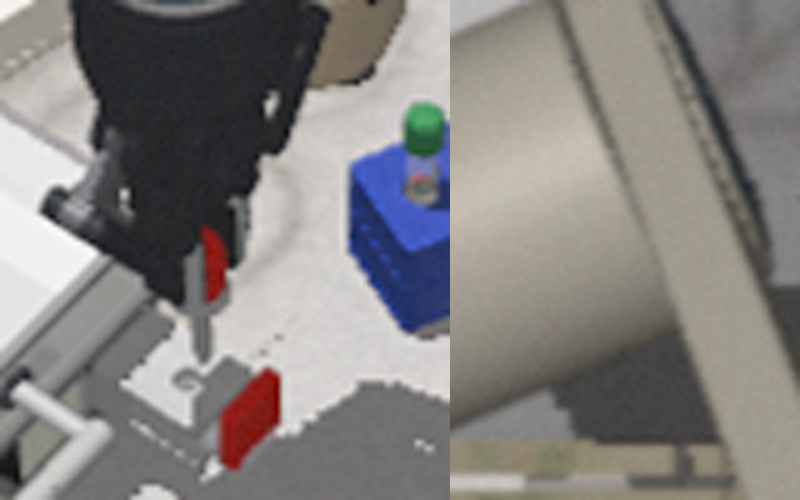

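The picture shows the tip at (300.7,287.4) and the hole at (297.2,291), the tip hanging just above and beside it, but the arm was still settling. I'll hold, then measure again.

{"name": "drive_tool", "arguments": {"plan": [{"x":0,"y":0,"z":0,"ax":0,"ay":0,"az":0,"hand":10},{"x":0,"y":0,"z":0,"ax":0,"ay":0,"az":0,"hand":10},{"x":0,"y":0,"z":0,"ax":0,"ay":0,"az":0,"hand":10},{"x":0,"y":0,"z":0,"ax":0,"ay":0,"az":0,"hand":10}]}}

```text
clock: 7.9
eef_pos: [465.6, 207.9, 136.6]
tcp_rot: [-3.141, -0.001, 0.253]
contact_force: [0.5, 0.2, -0.4]
opening: 0.192
grasp_force: 29.7
```

```bash
python3 -c "
from h import *
st()
S=imaging.grab_frame('scene')
t=monitor.sense()['eef_pos'];tip=t-[0,0,53]
print(proj('scene',tip),proj('scene',tip+[0,0,42]),proj('scene',[467.3,207.5,57]))
cv2.imwrite('pics/f.png',cv2.resize(S[250:310,270:330],None,fx=10,fy=10,interpolation=2)[...,::-1])"
```

```text
t 7.9 tcp [465.6 207.9 136.6] sh [-107.   -73.5  136.6] rpy [-3.141e+00 -1.000e-03  2.530e-01] F [ 0.5  0.2 -0.4] open 16.4 gf 29.7 q [ 0.42  0.29  1.96 -0.    0.88  1.74]
[297.46847709 283.16838962] [296.92672344 269.6785593 ] [297.37267793 290.52869058]
```

View pics/f.png

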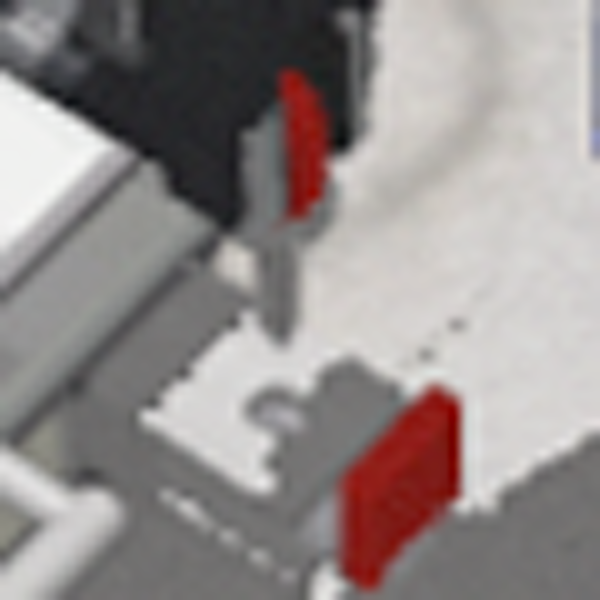

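The tip is at (297.7,283.8) and the hole at (297.2,290.4), both within a pixel of prediction. I'll correct about 2 mm and lower carefully.

{"name": "drive_tool", "arguments": {"plan": [{"x":0.04,"y":0.02,"z":0.2,"ax":0,"ay":0,"az":0,"hand":10},{"x":0.04,"y":0.02,"z":0.4,"ax":0,"ay":0,"az":0,"hand":10},{"x":0.04,"y":0.02,"z":0.5,"ax":0,"ay":0,"az":0,"hand":10},{"x":0.04,"y":0.02,"z":0.55,"ax":0,"ay":0,"az":0,"hand":10},{"x":0.04,"y":0.02,"z":0.6,"ax":0,"ay":0,"az":0,"hand":10},{"x":0.04,"y":0.02,"z":0.64,"ax":0,"ay":0,"az":0,"hand":10},{"x":0.04,"y":0.02,"z":0.64,"ax":0,"ay":0,"az":0,"hand":10}]}}

```text
clock: 8.65
eef_pos: [467.2, 207.4, 103.6]
tcp_rot: [3.142, 0.0, 0.253]
contact_force: [0.4, -0.9, -0.9]
opening: 0.195
grasp_force: 29.7
```

```bash
python3 -c "
from h import *
st()"
```

```text
t 8.65 tcp [467.2 207.4 103.6] sh [-105.5  -74.3  103.6] rpy [3.142 0.    0.253] F [ 0.4 -0.9 -0.9] open 16.6 gf 29.7 q [ 0.41  0.35  1.98 -0.    0.81  1.73]
```

{"name": "drive_tool", "arguments": {"plan": [{"x":0,"y":0,"z":0.08,"ax":0,"ay":0,"az":0,"hand":10},{"x":0,"y":0,"z":0.16,"ax":0,"ay":0,"az":0,"hand":10},{"x":0,"y":0,"z":0.24,"ax":0,"ay":0,"az":0,"hand":10},{"x":0,"y":0,"z":0.32,"ax":0,"ay":0,"az":0,"hand":10},{"x":0,"y":0,"z":0.38,"ax":0,"ay":0,"az":0,"hand":10},{"x":0,"y":0,"z":0.38,"ax":0,"ay":0,"az":0,"hand":10}]}}

```text
clock: 9.25
eef_pos: [467.0, 207.3, 84.3]
tcp_rot: [3.141, 0.001, 0.253]
contact_force: [-0.9, 0.2, -0.1]
opening: 0.195
grasp_force: 29.7
```

```bash
python3 -c "
from h import *
st()"
```

```text
t 9.25 tcp [467.  207.3  84.3] sh [-105.8  -74.4   84.3] rpy [3.141e+00 1.000e-03 2.530e-01] F [-0.9  0.2 -0.1] open 16.6 gf 29.7 q [0.41 0.38 1.99 0.   0.77 1.73]
```

Tip at about 31 mm and no force. Continuing to seat.

{"name": "drive_tool", "arguments": {"plan": [{"x":0,"y":0,"z":0.08,"ax":0,"ay":0,"az":0,"hand":10},{"x":0,"y":0,"z":0.16,"ax":0,"ay":0,"az":0,"hand":10},{"x":0,"y":0,"z":0.22,"ax":0,"ay":0,"az":0,"hand":10},{"x":0,"y":0,"z":0.26,"ax":0,"ay":0,"az":0,"hand":10},{"x":0,"y":0,"z":0.28,"ax":0,"ay":0,"az":0,"hand":10},{"x":0,"y":0,"z":0.29,"ax":0,"ay":0,"az":0,"hand":10},{"x":0,"y":0,"z":0.29,"ax":0,"ay":0,"az":0,"hand":10}]}}

```text
clock: 9.95
eef_pos: [467.3, 207.4, 70.3]
tcp_rot: [-3.142, -0.0, 0.253]
contact_force: [0.3, -0.1, -0.2]
opening: 0.194
grasp_force: 29.7
```

```bash
python3 -c "
from h import *
st()"
```

```text
t 9.95 tcp [467.3 207.4  70.3] sh [-105.5  -74.3   70.3] rpy [-3.142 -0.     0.253] F [ 0.3 -0.1 -0.2] open 16.5 gf 29.7 q [0.41 0.4  2.   0.   0.74 1.73]
```

{"name": "drive_tool", "arguments": {"plan": [{"x":0,"y":0,"z":0.02,"ax":0,"ay":0,"az":0,"hand":10},{"x":0,"y":0,"z":0.02,"ax":0,"ay":0,"az":0,"hand":36},{"x":0,"y":0,"z":0.02,"ax":0,"ay":0,"az":0,"hand":36},{"x":0,"y":0,"z":0.02,"ax":0,"ay":0,"az":0,"hand":36},{"x":0,"y":0,"z":-0.3,"ax":0,"ay":0,"az":0,"hand":36},{"x":0,"y":0,"z":-1,"ax":0,"ay":0,"az":0,"hand":36},{"x":0,"y":0,"z":-2,"ax":0,"ay":0,"az":0,"hand":36},{"x":0,"y":0,"z":-3,"ax":0,"ay":0,"az":0,"hand":36}]}}

```text
clock: 10.75
eef_pos: [466.6, 207.1, 221.6]
tcp_rot: [3.141, 0.001, 0.253]
contact_force: [1.6, 0.7, -0.3]
opening: 0.423
grasp_force: 0.0
```

```bash
python3 -c "
from h import *
st()
S=imaging.grab_frame('scene')
m=red(S,(275,240,330,320));n,l,s,c=cv2.connectedComponentsWithStats(m)
print(s,c)
print('seated head mid',proj('scene',[467.3,207.5,75]),'top',proj('scene',[467.3,207.5,88]))
# hood approach: tool pitched 35 deg below horizontal, closing in plane perp. to bar
zt=RS.apply([np.cos(np.radians(35)),0,-np.sin(np.radians(35))]); xt=RS.apply([0,1,0]); yt=np.cross(zt,xt)
R=Rn.from_matrix(np.c_[xt,yt,zt]); R2=Rn.from_matrix(np.c_[-xt,-yt,zt])
for q in(R,R2):
  e=q.as_euler('xyz');print(e);row(W(-114,25,102)-zt*(120-19),e)
"
```

```text
t 10.75 tcp [466.6 207.1 221.6] sh [-106.2  -74.4  221.6] rpy [3.141e+00 1.000e-03 2.530e-01] F [ 1.6  0.7 -0.3] open 36.1 gf 0.0 q [ 0.41  0.19  1.88 -0.    1.07  1.73]
[[     0      0    640    480 306953]
 [   293    279     10     14    114]
 [   304    289     12     20    133]] [[319.51253449 239.45764661]
 [297.14035088 285.25438596]
 [309.73684211 298.03007519]]
seated head mid [297.14761296 285.04546078] top [296.98156019 280.99993796]
[2.18166156 0.         1.82379633]
row xyz [-1.91  -1.973  1.387] a [ -7.088   7.065 -13.765] target [354.1 280.8 159.9]
[-2.18166156  0.         -1.31779633]
row xyz [-1.91  -1.973  1.387] a [ 7.063  7.086 13.751] target [354.1 280.8 159.9]
```

The pin is seated: head blob at (297.1,285.3), predicted (297.1,285.0). Next comes the hood approach, with the tool 60° below horizontal.

```bash
cat >> h.py <<'E'
def tool(th):
    t=np.radians(th); zt=RS.apply([np.cos(t),0,-np.sin(t)]); xt=RS.apply([0,1,0]); return Rn.from_matrix(np.c_[xt,np.cross(zt,xt),zt]),zt
BAR=np.array([433.9,300.4,102.])
def bar(a):   # bar middle at hood angle a deg, turned about the hinge
    v=RS.inv().apply(BAR-O)-[74,0,67]; return W(*([74,0,67]+Rn.from_euler("y",a,degrees=True).apply(v)))
def hood(th,back,a=0):
    q,z=tool(th); row(bar(a)-z*(back-19),q.as_euler("xyz"))
E
python3 -c "
from h import *
print(bar(0),bar(50),W(-20,25,234));hood(60,120)"
```

```text
[433.9 300.4 102. ] [525.05949541 323.96837404 233.92012413] [525.17894351 324.99795469 234.        ]
row xyz [-1.27  -1.955  0.802] a [ -3.857   3.833 -14.643] target [385.  287.8 189.5]
```

{"name": "drive_tool", "arguments": {"plan": [{"x":-1.27,"y":-1.95,"z":0,"ax":-3.86,"ay":3.83,"az":-14.64,"hand":26},{"x":-1.27,"y":-1.95,"z":0,"ax":-3.86,"ay":3.83,"az":-14.64,"hand":26},{"x":-1.27,"y":-1.95,"z":0,"ax":-3.86,"ay":3.83,"az":-14.64,"hand":26},{"x":-1.27,"y":-1.95,"z":0,"ax":-3.86,"ay":3.83,"az":-14.64,"hand":26},{"x":-1.27,"y":-1.95,"z":0,"ax":-3.86,"ay":3.83,"az":-14.64,"hand":26},{"x":-1.27,"y":-1.95,"z":0,"ax":-3.86,"ay":3.83,"az":-14.64,"hand":26},{"x":-1.27,"y":-1.95,"z":0,"ax":-3.86,"ay":3.83,"az":-14.64,"hand":26},{"x":-1.27,"y":-1.95,"z":0,"ax":-3.86,"ay":3.83,"az":-14.64,"hand":26}]}}

```text
clock: 11.6
eef_pos: [381.2, 286.2, 220.4]
tcp_rot: [2.752, -0.08, 1.416]
contact_force: [0.3, 0.8, 0.1]
opening: 0.303
grasp_force: 0.0
```

```bash
python3 -c "
from h import *
st();hood(60,120)"
```

```text
t 11.6 tcp [381.2 286.2 220.4] sh [-169.1   23.5  220.4] rpy [ 2.752 -0.08   1.416] F [0.3 0.8 0.1] open 25.9 gf 0.0 q [ 0.84 -0.    2.17 -0.43  0.74  1.3 ]
row xyz [-0.007 -0.17   0.601] a [-1.102  1.039 -3.829] target [385.  287.8 189.5]
```

{"name": "drive_tool", "arguments": {"plan": [{"x":0,"y":-0.17,"z":0.6,"ax":-1.1,"ay":1.04,"az":-3.83,"hand":26},{"x":0,"y":-0.17,"z":0.6,"ax":-1.1,"ay":1.04,"az":-3.83,"hand":26},{"x":0,"y":-0.17,"z":0.6,"ax":-1.1,"ay":1.04,"az":-3.83,"hand":26},{"x":0,"y":-0.17,"z":0.6,"ax":-1.1,"ay":1.04,"az":-3.83,"hand":26},{"x":0,"y":-0.17,"z":0.6,"ax":-1.1,"ay":1.04,"az":-3.83,"hand":26},{"x":0,"y":-0.17,"z":0.6,"ax":-1.1,"ay":1.04,"az":-3.83,"hand":26},{"x":0,"y":-0.17,"z":0.6,"ax":-1.1,"ay":1.04,"az":-3.83,"hand":26}]}}

```text
clock: 12.3
eef_pos: [385.7, 288.4, 189.9]
tcp_rot: [2.619, -0.003, 1.816]
contact_force: [-0.4, 0.6, 0.5]
opening: 0.304
grasp_force: 0.0
```

```bash
python3 -c "
from h import *
st();hood(60,120);hood(60,35);hood(60,2)
S=imaging.grab_frame('scene')
cv2.imwrite('pics/g.png',cv2.resize(S[190:350,180:340],None,fx=3.6,fy=3.6,interpolation=2)[...,::-1])"
```

```text
t 12.3 tcp [385.7 288.4 189.9] sh [-164.2   24.4  189.9] rpy [ 2.619 -0.003  1.816] F [-0.4  0.6  0.5] open 25.9 gf 0.0 q [ 0.84  0.01  2.3  -0.65  0.47  1.12]
row xyz [-0.008 -0.018 -0.001] a [-0.014  0.017 -0.077] target [385.  287.8 189.5]
row xyz [-0.005 -0.016  1.699] a [-0.014  0.017 -0.077] target [426.2 298.4 115.9]
row xyz [-0.004 -0.015  2.359] a [-0.014  0.017 -0.077] target [442.1 302.5  87.3]
```

View pics/g.png

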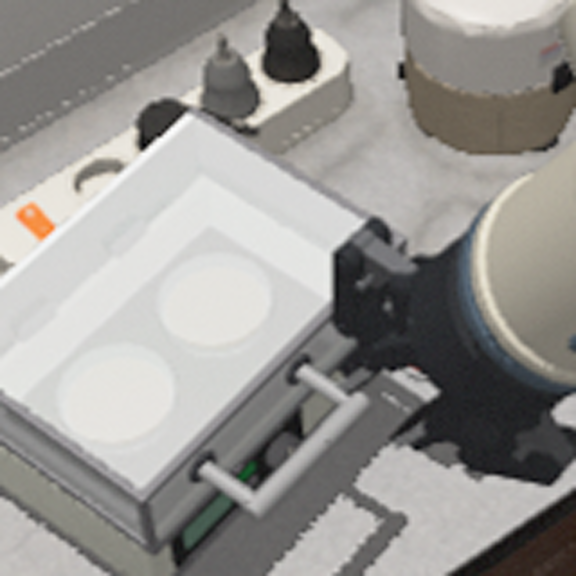

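The view shows the hood shut, the bar from (251,328) to (279,302), and the gripper above in front of it with the jaws at about (278,275). I'll go along the tool axis onto the bar.

{"name": "drive_tool", "arguments": {"plan": [{"x":0,"y":-0.02,"z":0.7,"ax":0,"ay":0,"az":-0.08,"hand":26},{"x":0,"y":-0.02,"z":1.3,"ax":0,"ay":0,"az":-0.08,"hand":26},{"x":0,"y":-0.02,"z":1.6,"ax":0,"ay":0,"az":-0.08,"hand":26},{"x":0,"y":-0.02,"z":1.75,"ax":0,"ay":0,"az":-0.08,"hand":26},{"x":0,"y":-0.02,"z":1.9,"ax":0,"ay":0,"az":-0.08,"hand":26},{"x":0,"y":-0.02,"z":1.9,"ax":0,"ay":0,"az":-0.08,"hand":26},{"x":0,"y":-0.02,"z":1.9,"ax":0,"ay":0,"az":-0.08,"hand":26}]}}

```text
clock: 13.05
eef_pos: [430.4, 299.4, 106.5]
tcp_rot: [2.62, 0.003, 1.824]
contact_force: [0.8, -0.2, -0.7]
opening: 0.307
grasp_force: 0.0
```

```bash
python3 -c "
from h import *
st();hood(60,0)"
```

```text
t 13.05 tcp [430.4 299.4 106.5] sh [-118.2   23.9  106.5] rpy [2.62  0.003 1.824] F [ 0.8 -0.2 -0.7] open 26.2 gf 0.0 q [ 0.77  0.25  2.3  -1.08  0.28  1.52]
row xyz [0.004 0.02  0.496] a [-0.019  0.02   0.018] target [443.1 302.8  85.5]
```

```bash
python3 -c "
from h import *
hood(68,1)"
```

```text
row xyz [ 0.004 -0.031  0.472] a [1.314 0.021 0.016] target [440.4 302.1  85.3]
```

{"name": "drive_tool", "arguments": {"plan": [{"x":0,"y":-0.03,"z":0.1,"ax":1.0,"ay":0,"az":0,"hand":26},{"x":0,"y":-0.03,"z":0.25,"ax":1.31,"ay":0,"az":0,"hand":26},{"x":0,"y":-0.03,"z":0.4,"ax":1.31,"ay":0,"az":0,"hand":26},{"x":0,"y":-0.03,"z":0.47,"ax":1.31,"ay":0,"az":0,"hand":26},{"x":0,"y":-0.03,"z":0.47,"ax":1.31,"ay":0,"az":0,"hand":26}]}}

```text
clock: 13.55
eef_pos: [440.4, 301.5, 85.4]
tcp_rot: [2.756, 0.003, 1.824]
contact_force: [-0.1, 0.4, -0.1]
opening: 0.306
grasp_force: 0.0
```

```bash
python3 -c "
from h import *
st();hood(68,0)"
```

```text
t 13.55 tcp [440.4 301.5  85.4] sh [-107.9   23.5   85.4] rpy [2.756 0.003 1.824] F [-0.1  0.4 -0.1] open 26.1 gf 0.0 q [ 0.7   0.3   2.2  -0.54  0.33  0.94]
row xyz [0.011 0.001 0.023] a [0.013 0.027 0.011] target [440.8 302.2  84.4]
```

Good, no contact. Close on the bar.

{"name": "drive_tool", "arguments": {"plan": [{"x":0,"y":0,"z":0.02,"ax":0,"ay":0,"az":0,"hand":4},{"x":0,"y":0,"z":0.02,"ax":0,"ay":0,"az":0,"hand":4},{"x":0,"y":0,"z":0.02,"ax":0,"ay":0,"az":0,"hand":4},{"x":0,"y":0,"z":0.02,"ax":0,"ay":0,"az":0,"hand":4},{"x":0,"y":0,"z":0.02,"ax":0,"ay":0,"az":0,"hand":4}], "grip_force": 40}}

```text
clock: 14.05
eef_pos: [440.3, 301.6, 84.4]
tcp_rot: [2.758, 0.003, 1.825]
contact_force: [-2.2, -2.3, 1.3]
opening: 0.124
grasp_force: 39.1
```

```bash
python3 -c "
from h import *
st()
for i in range(1,9): q,z=tool(68+i*1.0); hood(68+i*1.0,0,a=i*2)"
```

```text
t 14.05 tcp [440.3 301.6  84.4] sh [-108.1   23.6   84.4] rpy [2.758 0.003 1.825] F [-2.2 -2.3  1.3] open 10.6 gf 39.1 q [ 0.7   0.31  2.2  -0.54  0.33  0.94]
row xyz [ 0.008  0.08  -0.107] a [0.167 0.025 0.021] target [441.8 302.4  90.8]
row xyz [ 0.008  0.151 -0.216] a [0.334 0.025 0.02 ] target [443.  302.8  97.2]
row xyz [ 0.007  0.226 -0.323] a [0.5   0.025 0.02 ] target [444.4 303.1 103.6]
row xyz [ 0.007  0.304 -0.426] a [0.667 0.025 0.02 ] target [446.1 303.5 109.8]
row xyz [ 0.007  0.386 -0.527] a [0.834 0.026 0.02 ] target [447.9 304.  116. ]
row xyz [ 0.006  0.472 -0.625] a [1.    0.026 0.019] target [450.  304.6 122.2]
row xyz [ 0.006  0.561 -0.719] a [1.167 0.026 0.019] target [452.3 305.2 128.2]
row xyz [ 0.005  0.653 -0.811] a [1.334 0.026 0.019] target [454.8 305.8 134.2]
```

{"name": "drive_tool", "arguments": {"plan": [{"x":0,"y":0.08,"z":-0.11,"ax":0.17,"ay":0,"az":0,"hand":4},{"x":0,"y":0.15,"z":-0.22,"ax":0.33,"ay":0,"az":0,"hand":4},{"x":0,"y":0.23,"z":-0.32,"ax":0.5,"ay":0,"az":0,"hand":4},{"x":0,"y":0.3,"z":-0.43,"ax":0.67,"ay":0,"az":0,"hand":4},{"x":0,"y":0.39,"z":-0.53,"ax":0.83,"ay":0,"az":0,"hand":4},{"x":0,"y":0.47,"z":-0.63,"ax":1.0,"ay":0,"az":0,"hand":4},{"x":0,"y":0.56,"z":-0.72,"ax":1.17,"ay":0,"az":0,"hand":4},{"x":0,"y":0.65,"z":-0.81,"ax":1.33,"ay":0,"az":0,"hand":4}]}}

```text
clock: 14.85
eef_pos: [453.0, 304.9, 133.2]
tcp_rot: [2.901, 0.004, 1.824]
contact_force: [-6.0, -0.8, -1.3]
opening: 0.124
grasp_force: 39.5
```

```bash
cat >> h.py <<'E'
def ang():
    s=monitor.sense(); z=Rn.from_euler("xyz",s["tcp_rot"]).apply([0,0,1]); g=RS.inv().apply(s["eef_pos"]-19*z-O)-[74,0,67]
    print("hood est",np.degrees(np.arctan2(g[2],-g[0])-np.arctan2(35,188)).round(2),"r",np.hypot(g[0],g[2]).round(1),"y",g[1].round(1),"th",np.degrees(np.arcsin(-z[2])).round(1),z.round(2))
E
python3 -c "
from h import *
st();ang()
for i in range(1,9): hood(76+i*1.1,0,a=16+i*2.2)"
```

```text
t 14.85 tcp [453.  304.9 133.2] sh [-94.9  23.6 133.2] rpy [2.901 0.004 1.824] F [-6.  -0.8 -1.3] open 10.6 gf 39.5 q [ 0.65  0.26  2.05 -0.17  0.61  0.52]
hood est 15.49 r 193.0 y 23.7 th 76.2 [ 0.23  0.06 -0.97]
row xyz [ 0.007  0.132 -0.119] a [0.143 0.032 0.013] target [457.7 306.6 140.6]
row xyz [ 0.007  0.226 -0.226] a [0.326 0.032 0.013] target [460.9 307.4 146.9]
row xyz [ 0.006  0.324 -0.329] a [0.51  0.032 0.013] target [464.4 308.3 153.1]
row xyz [ 0.006  0.426 -0.428] a [0.693 0.032 0.012] target [468.  309.2 159.1]
row xyz [ 0.005  0.532 -0.523] a [0.876 0.033 0.012] target [471.9 310.2 165. ]
row xyz [ 0.005  0.641 -0.614] a [1.06  0.033 0.012] target [476.  311.3 170.7]
row xyz [ 0.005  0.754 -0.7  ] a [1.243 0.033 0.011] target [480.3 312.4 176.2]
row xyz [ 0.004  0.87  -0.782] a [1.426 0.033 0.011] target [484.8 313.6 181.6]
```

{"name": "drive_tool", "arguments": {"plan": [{"x":0,"y":0.1,"z":-0.11,"ax":0.16,"ay":0,"az":0,"hand":4},{"x":0,"y":0.2,"z":-0.22,"ax":0.34,"ay":0,"az":0,"hand":4},{"x":0,"y":0.3,"z":-0.32,"ax":0.52,"ay":0,"az":0,"hand":4},{"x":0,"y":0.4,"z":-0.42,"ax":0.7,"ay":0,"az":0,"hand":4},{"x":0,"y":0.51,"z":-0.52,"ax":0.88,"ay":0,"az":0,"hand":4},{"x":0,"y":0.62,"z":-0.61,"ax":1.06,"ay":0,"az":0,"hand":4},{"x":0,"y":0.73,"z":-0.69,"ax":1.24,"ay":0,"az":0,"hand":4},{"x":0,"y":0.84,"z":-0.77,"ax":1.42,"ay":0,"az":0,"hand":4}]}}

```text
clock: 15.65
eef_pos: [481.5, 312.6, 180.9]
tcp_rot: [3.054, 0.004, 1.824]
contact_force: [-17.0, -4.6, 10.8]
opening: 0.124
grasp_force: 40.2
```

```bash
python3 -c "
from h import *
st();ang()
for i in range(1,9): hood(84.8+i*1,0,a=33.6+i*2.05)"
```

```text
t 15.65 tcp [481.5 312.6 180.9] sh [-65.4  23.9 180.9] rpy [3.054 0.004 1.824] F [-17.   -4.6  10.8] open 10.6 gf 40.2 q [ 0.59  0.29  1.85 -0.04  0.92  0.36]
hood est 32.74 r 193.8 y 24.0 th 85.0 [ 0.09  0.02 -1.  ]
row xyz [ 0.002  0.169 -0.094] a [0.133 0.036 0.009] target [489.2 314.7 186.4]
row xyz [ 0.002  0.27  -0.178] a [0.3   0.036 0.009] target [493.8 315.9 191. ]
row xyz [ 0.001  0.375 -0.259] a [0.466 0.036 0.009] target [498.5 317.1 195.5]
row xyz [ 0.001  0.483 -0.335] a [0.633 0.036 0.008] target [503.3 318.4 199.8]
row xyz [ 0.     0.593 -0.408] a [0.8   0.036 0.008] target [508.3 319.6 203.8]
row xyz [ 0.     0.705 -0.476] a [0.966 0.036 0.008] target [513.5 321.  207.7]
row xyz [-0.     0.82  -0.541] a [1.133 0.036 0.007] target [518.8 322.3 211.4]
row xyz [-0.001  0.938 -0.601] a [1.3   0.036 0.007] target [524.2 323.7 214.9]
```

Radial force is building, so I'll let it settle before the last stretch.

{"name": "drive_tool", "arguments": {"plan": [{"x":0,"y":0,"z":0,"ax":0,"ay":0,"az":0,"hand":4},{"x":0,"y":0,"z":0,"ax":0,"ay":0,"az":0,"hand":4},{"x":0,"y":0,"z":0,"ax":0,"ay":0,"az":0,"hand":4}]}}

```text
clock: 15.95
eef_pos: [481.6, 312.6, 181.1]
tcp_rot: [3.053, 0.004, 1.824]
contact_force: [-17.0, -3.6, 11.5]
opening: 0.118
grasp_force: 40.3
```

```bash
python3 -c "
from h import *
st();ang();print(monitor.sense()['wrist_torque'])"
```

```text
t 15.95 tcp [481.6 312.6 181.1] sh [-65.3  23.9 181.1] rpy [3.053 0.004 1.824] F [-17.   -3.6  11.5] open 10.1 gf 40.3 q [ 0.59  0.29  1.85 -0.04  0.92  0.36]
hood est 32.8 r 193.8 y 24.0 th 84.9 [ 0.09  0.02 -1.  ]
[-0.65398328  2.71801422  0.03537415]
```

{"name": "drive_tool", "arguments": {"plan": [{"x":0,"y":-0.03,"z":-0.03,"ax":0,"ay":0,"az":0,"hand":4},{"x":0,"y":-0.06,"z":-0.06,"ax":0,"ay":0,"az":0,"hand":4},{"x":0,"y":-0.06,"z":-0.06,"ax":0,"ay":0,"az":0,"hand":4}]}}

```text
clock: 16.25
eef_pos: [483.7, 313.3, 184.1]
tcp_rot: [3.042, 0.003, 1.825]
contact_force: [7.8, 0.7, -10.0]
opening: 0.117
grasp_force: 39.6
```

```bash
python3 -c "
from h import *
st();ang();print(monitor.sense()['wrist_torque'])"
```

```text
t 16.25 tcp [483.7 313.3 184.1] sh [-63.   24.  184.1] rpy [3.042e+00 3.000e-03 1.825e+00] F [  7.8   0.7 -10. ] open 10.0 gf 39.6 q [ 0.59  0.28  1.85 -0.05  0.91  0.36]
hood est 33.85 r 194.4 y 24.1 th 84.3 [ 0.1   0.02 -1.  ]
[-0.02473764 -1.08395459  0.07152333]
```

```bash
cat >> h.py <<'E'
def bar(a,k=193.9/191.3):
    v=k*(RS.inv().apply(BAR-O)-[74,0,67]); v[1]=24; return W(*([74,0,67]+Rn.from_euler("y",a,degrees=True).apply(v)))
E
python3 -c "
from h import *
for i in range(9): hood(84.3+i*.9,0,a=34+i*2)"
```

```text
row xyz [-0.001  0.007 -0.004] a [0.003 0.027 0.019] target [484.1 313.3 184.4]
row xyz [-0.001  0.107 -0.089] a [0.153 0.027 0.019] target [488.5 314.5 189.1]
row xyz [-0.002  0.21  -0.171] a [0.303 0.027 0.018] target [493.  315.7 193.6]
row xyz [-0.002  0.315 -0.248] a [0.453 0.027 0.018] target [497.8 316.9 198. ]
row xyz [-0.002  0.424 -0.322] a [0.603 0.027 0.018] target [502.6 318.1 202.2]
row xyz [-0.003  0.534 -0.392] a [0.753 0.027 0.018] target [507.6 319.4 206.3]
row xyz [-0.003  0.647 -0.458] a [0.903 0.028 0.018] target [512.7 320.7 210.1]
row xyz [-0.004  0.762 -0.519] a [1.053 0.028 0.017] target [518.  322.1 213.7]
row xyz [-0.004  0.88  -0.577] a [1.203 0.028 0.017] target [523.3 323.5 217.2]
```

{"name": "drive_tool", "arguments": {"plan": [{"x":0,"y":0.12,"z":-0.07,"ax":0.15,"ay":0,"az":0,"hand":4},{"x":0,"y":0.22,"z":-0.15,"ax":0.3,"ay":0,"az":0,"hand":4},{"x":0,"y":0.33,"z":-0.23,"ax":0.45,"ay":0,"az":0,"hand":4},{"x":0,"y":0.44,"z":-0.3,"ax":0.6,"ay":0,"az":0,"hand":4},{"x":0,"y":0.44,"z":-0.3,"ax":0.6,"ay":0,"az":0,"hand":4}]}}

```text
clock: 16.75
eef_pos: [501.8, 318.1, 202.1]
tcp_rot: [3.11, 0.003, 1.825]
contact_force: [-7.8, -3.3, 6.4]
opening: 0.119
grasp_force: 41.6
```

```bash
python3 -c "
from h import *
st();ang()
for i in range(9): hood(87.9+i*.9,0,a=42+i*2)"
```

```text
t 16.75 tcp [501.8 318.1 202.1] sh [-44.4  24.2 202.1] rpy [3.110e+00 3.000e-03 1.825e+00] F [-7.8 -3.3  6.4] open 10.2 gf 41.6 q [ 0.57  0.32  1.75 -0.01  1.04  0.32]
hood est 41.77 r 194.6 y 24.2 th 88.2 [ 0.03  0.   -1.  ]
row xyz [-0.003  0.016 -0.003] a [-0.051  0.028  0.009] target [502.6 318.1 202.2]
row xyz [-0.004  0.122 -0.08 ] a [0.099 0.029 0.009] target [507.6 319.4 206.3]
row xyz [-0.004  0.23  -0.154] a [0.249 0.029 0.008] target [512.7 320.7 210.1]
row xyz [-0.004  0.341 -0.223] a [0.399 0.029 0.008] target [518.  322.1 213.7]
row xyz [-0.004  0.454 -0.289] a [0.549 0.029 0.008] target [523.3 323.5 217.2]
row xyz [-0.005  0.569 -0.35 ] a [0.699 0.029 0.008] target [528.8 324.9 220.4]
row xyz [-0.005  0.686 -0.407] a [0.849 0.029 0.007] target [534.4 326.4 223.5]
row xyz [-0.005  0.806 -0.46 ] a [0.999 0.029 0.007] target [540.1 327.8 226.3]
row xyz [-0.006  0.927 -0.509] a [1.149 0.029 0.007] target [545.9 329.3 228.9]
```

Continue to about 50°, with a slight outward bias.

{"name": "drive_tool", "arguments": {"plan": [{"x":0,"y":0.11,"z":-0.1,"ax":0.15,"ay":0,"az":0,"hand":4},{"x":0,"y":0.21,"z":-0.18,"ax":0.3,"ay":0,"az":0,"hand":4},{"x":0,"y":0.32,"z":-0.25,"ax":0.45,"ay":0,"az":0,"hand":4},{"x":0,"y":0.43,"z":-0.32,"ax":0.6,"ay":0,"az":0,"hand":4},{"x":0,"y":0.43,"z":-0.32,"ax":0.6,"ay":0,"az":0,"hand":4},{"x":0,"y":0.43,"z":-0.32,"ax":0.6,"ay":0,"az":0,"hand":4}]}}

```text
clock: 17.35
eef_pos: [522.8, 323.7, 218.2]
tcp_rot: [-3.113, 0.002, 1.825]
contact_force: [0.0, 0.9, -4.7]
opening: 0.124
grasp_force: 39.9
```

```bash
python3 -c "
from h import *
st();ang()
S=imaging.grab_frame('scene')
for y in(-17,24,67):
  for a in(0,48,50,52):
    v=Rn.from_euler('y',a,degrees=True).apply([-188,y,35]); print(y,a,proj('scene',W(*(v+[74,0,67]))).round(1))
m=red(S,(275,240,330,320));print(cv2.connectedComponentsWithStats(m)[2:])
cv2.imwrite('pics/i.png',cv2.resize(S[130:330,150:340],None,fx=3,fy=3,interpolation=2)[...,::-1])"
```

```text
t 17.35 tcp [522.8 323.7 218.2] sh [-22.7  24.3 218.2] rpy [-3.113e+00  2.000e-03  1.825e+00] F [ 0.   0.9 -4.7] open 10.6 gf 39.9 q [0.55 0.36 1.65 0.01 1.16 0.29]
hood est 49.99 r 195.5 y 24.4 th 88.4 [-0.03 -0.01 -1.  ]
-17 0 [280.5 299.3]
-17 48 [236.7 229.9]
-17 50 [234. 227.]
-17 52 [231.2 224.2]
24 0 [265.5 314.7]
24 48 [219.8 244.8]
24 50 [217.  241.9]
24 52 [214.2 239. ]
67 0 [249.1 331.5]
67 48 [201.3 261.2]
67 50 [198.4 258.1]
67 52 [195.5 255.2]
(array([[     0,      0,    640,    480, 306949],
       [   293,    279,     10,     14,    112],
       [   304,    289,     12,     20,    139]], dtype=int32), array([[319.51255746, 239.4568153 ],
       [297.13392857, 285.39285714],
       [309.79136691, 297.88489209]]))
```

View pics/i.png

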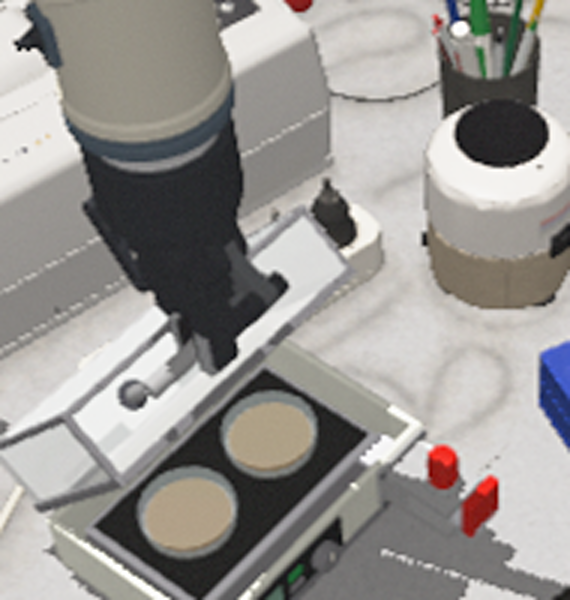

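The picture shows the hood raised with its bar in the jaws at about (213,247), on the predicted 50° line within 1°. The pin (297,285) and the tab (310,298) are in place. A half-degree trim, then hold.

{"name": "drive_tool", "arguments": {"plan": [{"x":0,"y":0.03,"z":-0.01,"ax":0,"ay":0,"az":0,"hand":4},{"x":0,"y":0.03,"z":-0.01,"ax":0,"ay":0,"az":0,"hand":4},{"x":0,"y":0.03,"z":-0.01,"ax":0,"ay":0,"az":0,"hand":4},{"x":0,"y":0.03,"z":-0.01,"ax":0,"ay":0,"az":0,"hand":4},{"x":0,"y":0.03,"z":-0.01,"ax":0,"ay":0,"az":0,"hand":4},{"x":0,"y":0.03,"z":-0.01,"ax":0,"ay":0,"az":0,"hand":4}]}}

```text
clock: 18.0
eef_pos: [523.7, 323.9, 218.8]
tcp_rot: [-3.112, 0.003, 1.825]
contact_force: [0.7, 0.1, -2.8]
opening: 0.116
grasp_force: 40.1
```

```bash
python3 -c "
from h import *
st();ang()
v=monitor.sense()
if abs(v['contact_force']).max()<15 and v['grasp_force']>30:
    from rig import r; print(r.sign_off())"
```

```text
t 18.0 tcp [523.7 323.9 218.8] sh [-21.7  24.3 218.8] rpy [-3.112e+00  3.000e-03  1.825e+00] F [ 0.7  0.1 -2.8] open 9.9 gf 40.1 q [0.55 0.37 1.64 0.01 1.16 0.29]
hood est 50.33 r 195.5 y 24.4 th 88.3 [-0.03 -0.01 -1.  ]
the job is handed in; nothing more can be done
None
```

The job is handed in at 18 s: carriage pushed home, pin seated in the clevis, and then the hood raised and held in the gripper at about 50° (my estimate, good to about 1°).

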